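Stock the coffee caddy from hook and capsule machine

TASK

Please get the wooden coffee caddy ready for guests. Its stirring rod hangs at the back of the crowded hook: first hang the tea strainer or strainers in front of it on the spare hook while the rod stays where it is, then stand the rod upright, fully down, in the bore of the caddy, and collect all the capsules from the machine's catch tray into the caddy's compartment (the capsules may go at any time, in any order). Let nothing that hangs fall, and leave the lemon and the two shakers where they are.

Things in the scene. Friction and masses are not known exactly. Their poses are not given: they have to be found in the camera images.
- full_hook: the crowded hook: fixed black stand, foot 110 mm across, post 14 mm thick, 220 mm high. A level prong, 7 mm thick, points along its -x, top 220 mm up; 132-139 mm from the post it turns up, tip 9 mm above the prong's top. Origin: post axis, underside. The stirrer hangs about 30 mm from the post, strainers in front of it
- full_hook_prong (a point): point on full_hook at the prong's root: on the post's axis, at the height of the prong's top; axes as the body's (the prong runs along -x)
- spare_hook: the spare hook, empty at the start: fixed black stand, foot 110 mm across, post 14 mm thick, 220 mm high. A level prong, 7 mm thick, points along its -x, top 220 mm up; 132-139 mm from the post it turns up, tip 9 mm above the prong's top. Origin: post axis, underside
- spare_hook_prong (a point): the same point on spare_hook; a thing hangs properly when the underside of its loop's top bar lies on the prong's top, 8 to 133 mm along -x from here
- strainer_0: steel tea strainer (may be absent): at the top a loop 32 mm wide to hang and grip it by (see strainer_0_loop), a short neck, then a round bowl 58 mm across (y-z), 13 mm deep, centred 29 mm above the origin. Origin: lowest edge of the bowl, 107 mm below the loop's hanging point; z up. Hangs about 70 mm from full_hook's post; lift 10 to 17 mm to pass the prong's tip
- strainer_1: steel tea strainer (may be absent): at the top a loop 32 mm wide to hang and grip it by (see strainer_1_loop), a short neck, then a round bowl 58 mm across (y-z), 13 mm deep, centred 29 mm above the origin. Origin: lowest edge of the bowl, 107 mm below the loop's hanging point; z up. Hangs about 110 mm from full_hook's post; lift 10 to 17 mm to pass the prong's tip
- strainer_0_loop (a point): hanging point of the strainer (may be absent): middle of the underside of its loop's 7 mm top bar, which rests on the prong. The loop is 11 mm deep (x, along the prong), 32 wide (y), 40 high (z), opening 22 x 26 mm, flat sides to grip; it ends 33 mm below this point
- strainer_1_loop (a point): hanging point of the strainer (may be absent): middle of the underside of its loop's 7 mm top bar, which rests on the prong. The loop is 11 mm deep (x, along the prong), 32 wide (y), 40 high (z), opening 22 x 26 mm, flat sides to grip; it ends 33 mm below this point
- stirrer: stirring rod: steel hanging loop 11 mm deep (x), 32 wide (y), 40 high (z), opening 22 x 26 mm, flat sides to grip. Origin: middle of the underside of its 7 mm top bar (rests on the prong); loop ends 33 mm below; then a straight rod 12 mm thick, bevelled end 150 mm below. z up. Hangs last on full_hook, next to the post; lift as a strainer
- stirrer_tip (a point): lower end of the stirrer's rod, 150 mm below its origin; axes as the stirrer's
- caddy: pale wooden caddy, fixed: an open compartment 156 x 176 mm outside (x, y), walls 8 mm thick and 32 mm high, and against its +x side a block 60 x 46 mm, 60 mm high, with an upright bore 118 mm from the compartment's middle. Origin: underside, below the middle of the compartment
- compartment (a point): middle of the compartment's inner floor (8 mm above the worktop); inside 140 mm along x and 160 mm along y; axes as the caddy's
- bore (a point): centre of the bore's mouth on top of the block, 60 mm above the worktop; bore 18 mm across, 52 mm deep, with a 3 mm bevel round the mouth; z points up out of it
- machine: white capsule machine, fixed, 170 mm wide, 250 mm high with its clear hopper; in front of it (its -x) lies its grey catch tray, 132 x 172 mm outside (x, y), rim 14 mm high, walls 4 mm. Origin: underside, below the tray's middle. The machine's upright front is 105 mm behind (+x) that, a thin chute between
- tray (a point): middle of the tray's inner floor, 4 mm above the worktop; axes as the machine's
- capsule_0: round aluminium coffee capsule (may be absent), free: 36 mm across the rim it stands on, sides 33 mm across, 32 mm high, top edge bevelled above 27 mm. Origin: centre of its underside; z up. It starts in the machine's tray
- capsule_1: round aluminium coffee capsule (may be absent), free: 36 mm across the rim it stands on, sides 33 mm across, 32 mm high, top edge bevelled above 27 mm. Origin: centre of its underside; z up. It starts in the machine's tray
- capsule_2: round aluminium coffee capsule (may be absent), free: 36 mm across the rim it stands on, sides 33 mm across, 32 mm high, top edge bevelled above 27 mm. Origin: centre of its underside; z up. It starts in the machine's tray
- capsule_3: round aluminium coffee capsule (may be absent), free: 36 mm across the rim it stands on, sides 33 mm across, 32 mm high, top edge bevelled above 27 mm. Origin: centre of its underside; z up. It starts in the machine's tray
- lemon: yellow lemon 71x53x51 mm, bystander; origin on its underside
- shaker_salt: white egg-shaped shaker 48 mm across, 60 mm high, bystander; origin on its underside
- shaker_pepper: the other white egg-shaped shaker, same size, bystander; origin on its underside
Not all that is in view belongs to the job. What is shaped like the strainer_0 but blue is not meant.

How it is judged:
By the outcome, as a careful person would: the job done as asked, in the order asked, and still so for the second after the job is handed in, with the robot touching nothing.
Of strainer_0, strainer_1 only 1 to 2 are there at a start; the rules pass over those that are not, and their reading is None.
Of capsule_0, capsule_1, capsule_2, capsule_3 only 3 to 4 are there at a start; the rules pass over those that are not, and their reading is None.
At some moment in a run one of capsule_0, capsule_1, capsule_2, capsule_3 may be knocked a few centimetres aside while the robot is not near it.
It also fails if it takes over 210 s, if anything falls off the work surface, if the arm or the gripper's body presses on something with over 40 N, if the wrist force passes 120 N, or if a joint passes its speed limit or range.

ROBOT

A 6-joint arm with a two-finger parallel gripper is mounted at the origin on a cart in front of the work surface, level with it; the furniture and walls round the work are solid. World frame = base frame: x ahead of the robot, y to its left, z up, the work surface at z = 0. Lengths are in m, angles in rad, forces in N, time in s.
With the tool pointing down it reaches from about 0.375 to 0.9 m from the base axis. Payload 3.1 kg.
Tool frame: the origin (TCP) lies at the very end of the fingers, on their centre line; the grasp point (between the pads) lies 19 mm behind it; z points along the fingers, y is the line along which they close (so a half turn about z gives the same grasp; the last joint's range is limited). The gripper opens to 85 mm and grips with 20 to 120 N. Pads are 22 mm wide; open, the fingers measure 114 mm over their backs; the gripper's body (76 mm by 85 mm) begins 54 mm behind the grasp point. The pads swing forward as they close: fully open they stand 13 mm farther back than shut.
Start: joints at [-1.347, 0.527, 1.433, -0, 1.181, -0.178], TCP at [0.244, -0.575, 0.231] pointing down, gripper open.
Joint ranges: [-3.08, 3.08], [-0.75, 2.2], [0.22, 2.44], [-1.43, 4.57], [0, 2.65], [-2.85, 2.85]. Speed limits (rad/s): [2.79, 2.79, 3.14, 3.14, 3.14, 3.14].

INTERFACE

Orientations are given as a unit quaternion [x, y, z, w].
In Python, from station import manip gives the robot as it stands.
- The arm moves only by the shell command python3 -m handwheel 'ROWS' [FORCE]. ROWS is JSON, a list of rows, each a list of 7 numbers: the shift along the world's x, y, z in mm, then the turn, a rotation vector about the world's x, y, z in degrees, then the opening, from 0 (shut) to 1 (fully open). A call has exactly 10 rows; each row shifts and turns the commanded pose from where the row before left it; what a row does not reach is not made up. A row lasts 1/8 s, in which the tool goes at most 62.5 mm and 10.7 degrees, less where a joint would pass 70% of its speed; a pose out of reach is approached as far as the arm can. A call is refused whole if a number of a shift passes 62.5 or a number of a turn 10.7, either way. A call with a gripper value outside its range is refused whole. The fingers move at their own pace and stop on an object; FORCE is the grip in N (left out, the last holds). Time passes only in rows, so rows that do not move let the fingers close, or fill a call up. It gives the time, the measured TCP pose, the force, the opening and the grip force at its end, in the units of the state.
- manip.sense(): the state, without advancing time (a new reading comes with each control period).
- manip.snapshot(name): name is "scene" or "side" or "wrist"; returns the picture (480x640x3 uint8, red, green, blue); there is no depth.
- manip.get_calibration(name): a dict with "K" (3x3 intrinsics, pixels), "rvec" (rotation vector, rad) and "tvec" (3), from world to camera coordinates, as OpenCV has them. Camera axes: x right, y down, z forward; pixel columns grow to the right and rows downward; lengths in m; the calibration is good to about 2 mm. The wrist camera is an equidistant fisheye: a pixel r from the principal point sees the ray r / f radians off the axis. A picture is of the moment at which its call begins: read the wrist's pose just before it. get_calibration takes no time and is no camera call; for the wrist camera it gives the pose at the moment of the call.
- manip.sign_off(): hands the job in; it is judged then, once.
The state is a dict: "t": time; "q": joint angles; "qd": joint speeds; "tau": joint torques, N m; "tcp_pos": TCP position; "tool_rot": TCP orientation; "force": force on the tool from outside, world axes, zero at the start; "ft_torque": the same for the moment, N m; "finger_gap": opening from 0.0 (shut) to 1.0 (fully open); "gripper_force": force on a finger pad.
Only numpy, scipy, OpenCV 4.12 (cv2) and the standard library are available. Lean on these libraries where they do the work, as an engineer would, in place of code of your own. Each camera call takes 0.05 s, during which the arm holds its last target. There are 200 camera calls.

## Working session

There is one attempt and no reset: what is moved stays moved. The work goes in short steps, Python scripts to look and compute and a shell command to move; the robot and the scene stay as the last step left them, time stands still between calls to the robot, and variables do not carry over. Pictures are saved under pics/ and viewed, at most 14 in all, crops included, and the job is handed in when it is done.

```bash
ls; mkdir -p pics
python3 - <<'E'
from station import manip
import cv2
for n in("scene","side"):
    cv2.imwrite(f"pics/{n}0.png",manip.snapshot(n)[:,:,::-1])
    c=manip.get_calibration(n);print(n,c)
c=manip.get_calibration("wrist");print(c)
print(manip.sense())
E
```

```text
pics
scene {'K': array([[606.37791199,   0.        , 312.25842089],
       [  0.        , 606.37791199, 247.16502586],
       [  0.        ,   0.        ,   1.        ]]), 'rvec': array([ 0.70942309, -2.64265072,  1.10617663]), 'tvec': array([0.37970933, 0.30427946, 1.33292208])}
side {'K': array([[562.35415086,   0.        , 316.64448459],
       [  0.        , 562.35415086, 247.8187669 ],
       [  0.        ,   0.        ,   1.        ]]), 'rvec': array([ 0.69897647, -2.46290697,  1.31484266]), 'tvec': array([0.3572854 , 0.27452969, 1.32590757])}
{'K': array([[371.64829954,   0.        , 318.47610611],
       [  0.        , 371.64829954, 232.17666263],
       [  0.        ,   0.        ,   1.        ]]), 'rvec': array([-2.39886942,  1.58697645,  0.24833792]), 'tvec': array([-0.62478576, -0.03940681,  0.37923734])}
{'t': 0.1, 'q': array([-1.34748573e+00,  5.28387888e-01,  1.43377147e+00,  1.26268691e-05,
        1.18144440e+00, -1.78497412e-01]), 'qd': array([-0.00076321, -0.00259146, -0.00382065, -0.00221026,  0.0015247 ,
       -0.0004439 ]), 'tau': array([-5.16483269e-04, -4.43304098e+01, -1.78587019e+01, -3.72311097e-04,
        3.86067884e-03,  1.89448696e-05]), 'tcp_pos': array([ 0.24431151, -0.57456041,  0.23042333]), 'tool_rot': array([ 9.79886564e-01,  1.99552779e-01, -1.66921545e-05, -1.00543377e-03]), 'force': array([ 0.65863121, -0.47684227, -0.33652708]), 'ft_torque': array([ 0.02675866, -0.01746396, -0.08502761]), 'gripper_force': 0.0, 'finger_gap': 1.005518050497971}
```

View pics/scene0.png

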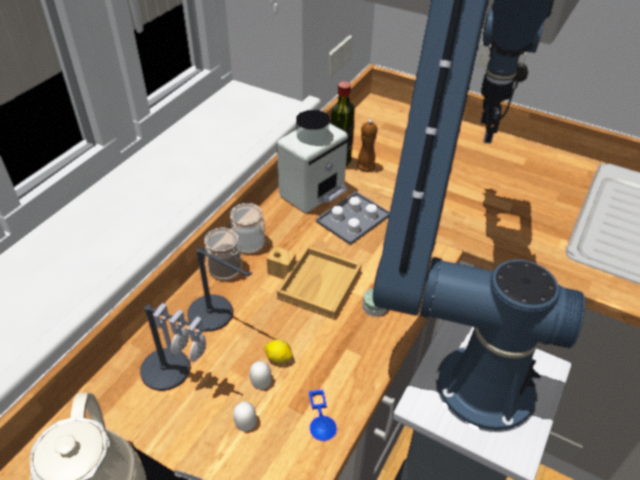

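View pics/side0.png

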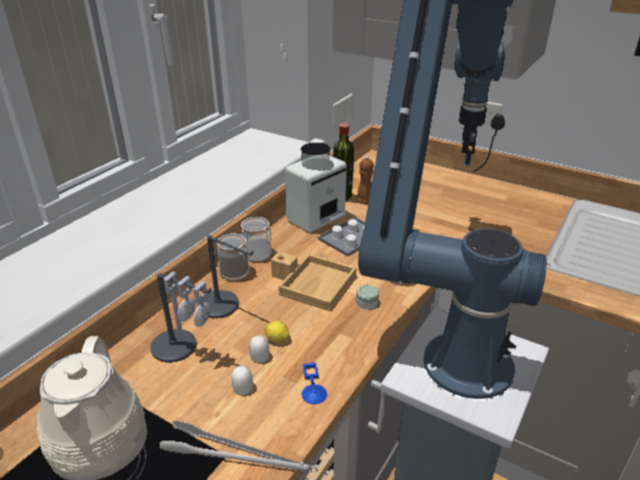

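The scene picture shows the full hook (foot about 165,370), the spare hook (210,313), the caddy (320,282) with its block (281,262), and the machine with its tray (353,217) holding four capsules. Beside them are the lemon (279,351), the shakers (260,375) and (245,416), and the blue decoy (320,420) lying on the worktop.

```bash
cat > h.py <<'E'
import numpy as np, cv2
from station import manip
from scipy.spatial.transform import Rotation as R
def cal(n):
    c=manip.get_calibration(n); return c["K"],np.array(c["rvec"]),np.array(c["tvec"])
def ray(n,px,c=None):
    K,r,t=c or cal(n); Rm=cv2.Rodrigues(r)[0]
    x=(np.array(px,float)-K[:2,2])/K[0,0]
    if n=="wrist":
        th=np.hypot(*x); s=np.sin(th)/th if th>1e-9 else 1; d=np.array([*(x*s),np.cos(th)])
    else: d=np.array([*x,1.])
    return -Rm.T@t, Rm.T@(d/np.linalg.norm(d))
def onz(n,px,z,c=None):
    o,d=ray(n,px,c); return o+d*(z-o[2])/d[2]
def tri(*obs):
    A=np.zeros((3,3));b=np.zeros(3);rs=[ray(*o) for o in obs]
    for o,d in rs:
        P=np.eye(3)-np.outer(d,d);A+=P;b+=P@o
    p=np.linalg.solve(A,b); return p,[np.linalg.norm(np.cross(p-o,d)) for o,d in rs]
def proj(n,p,c=None):
    K,r,t=c or cal(n); q=cv2.Rodrigues(r)[0]@np.array(p,float)+t
    if n=="wrist":
        th=np.arctan2(np.hypot(q[0],q[1]),q[2]); return K[0,0]*th*q[:2]/np.hypot(q[0],q[1])+K[:2,2]
    return K[0,0]*q[:2]/q[2]+K[:2,2]
def crop(src,out,x0,y0,x1,y1,k):
    im=cv2.imread(src) if isinstance(src,str) else src
    im=cv2.resize(im[y0:y1,x0:x1],None,fx=k,fy=k,interpolation=cv2.INTER_CUBIC)
    for x in range(-(-x0//20)*20,x1,20):
        cv2.line(im,((x-x0)*k,0),((x-x0)*k,6),(0,0,255),1);cv2.putText(im,str(x),((x-x0)*k,16),0,.35,(0,0,255))
    for y in range(-(-y0//20)*20,y1,20):
        cv2.line(im,(0,(y-y0)*k),(6,(y-y0)*k),(0,0,255),1);cv2.putText(im,str(y),(7,(y-y0)*k+4),0,.35,(0,0,255))
    cv2.imwrite(out,im)
E
python3 - <<'E'
from h import *
crop("pics/scene0.png","pics/s0c.png",130,180,390,390,3)
for nm,p in dict(full=(165,370),spare=(210,313),c1=(320,282),tray=(353,217)).items(): print(nm,onz("scene",p,0.01).round(3))
for n in("scene","side"): print(ray(n,(320,240)))
E
```

```text
full [0.627 0.326 0.01 ]
spare [0.638 0.145 0.01 ]
c1 [ 0.459 -0.076  0.01 ]
tray [ 0.499 -0.337  0.01 ]
(array([-0.02607325,  0.83016876,  1.15047228]), array([ 0.34094697, -0.63312003, -0.69492027]))
(array([-0.20169614,  0.99332387,  0.96626945]), array([ 0.43988616, -0.71479216, -0.54366565]))
```

View pics/s0c.png

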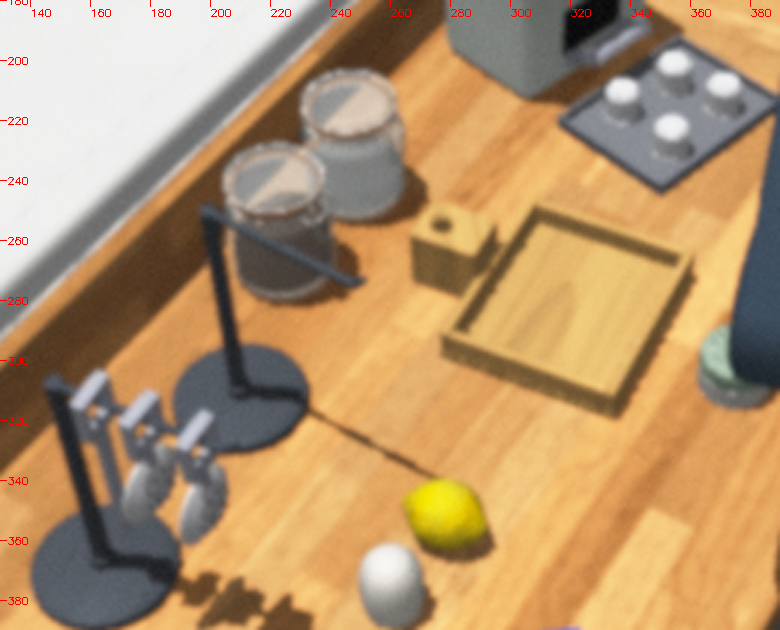

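The crop settles which strainers are meant. Two steel strainers hang on the full hook, bowls at (147,343) and (187,352), with loops at (148,313) and (195,322). The stirrer is at the back at (123,308). The blue one lies flat on the worktop (scene 320,420) and is not meant.

Spare hook: post top (198,250), prong tip (250,273). Bore (265,254). Capsules (314,212), (332,202), (348,209) and (331,226).

Run:
```python
from h import *
S=lambda p,z:onz("scene",p,z).round(3)
a,b=S((198,250),.22),S((250,273),.229); print("spare",a,b,np.linalg.norm((b-a)[:2]),np.degrees(np.arctan2(*(a-b)[[1,0]])))
print("full top",S((147,307),.22),"foot",S((163,368),.004), "spare foot",S((210,312),.004))
l=[S(p,.224) for p in((123,307),(148,313),(195,322))]; print("loops",l)
print("bore",S((265,254),.06))
c=[S(p,.032) for p in((248,293),(335,317),(360,265),(308,248))]; print("caddy",c,np.mean(c,0))
for p in((314,210),(332,200),(348,207),(331,222)): print("caps",S(p,.036))
t=[S(p,.014) for p in((313,220),(346,243),(386,214),(353,193))]; print("tray",t,np.mean(t,0))
s=manip.sense();o,d=ray("wrist",(318,232)); T=R.from_quat(s["tool_rot"]); print("cam in tool",T.inv().apply(o-s["tcp_pos"]),T.inv().apply(d))
print("lemon etc",S((279,351),.025),S((260,375),.03),S((245,416),.03))
```

```text
spare [0.643 0.143 0.22 ] [0.503 0.149 0.229] 0.14012851244482688 -2.4540316745270774
full top [0.632 0.322 0.22 ] foot [0.638 0.321 0.004] spare foot [0.643 0.139 0.004]
loops [array([0.67 , 0.348, 0.224]), array([0.618, 0.334, 0.224]), array([0.525, 0.306, 0.224])]
bore [ 0.604 -0.049  0.06 ]
caddy [array([0.583, 0.062, 0.032]), array([0.365, 0.02 , 0.032]), array([ 0.39 , -0.16 ,  0.032]), array([ 0.535, -0.147,  0.032])] [ 0.46825 -0.05625  0.032  ]
caps [ 0.594 -0.282  0.036]
caps [ 0.571 -0.345  0.036]
caps [ 0.518 -0.341  0.036]
caps [ 0.529 -0.262  0.036]
tray [array([ 0.588, -0.265,  0.014]), array([ 0.466, -0.23 ,  0.014]), array([ 0.422, -0.392,  0.014]), array([ 0.545, -0.427,  0.014])] [ 0.50525 -0.3285   0.014  ]
cam in tool [ 0.07682535  0.00100034 -0.14157882] [-0.30221599 -0.00157256  0.95323818]
lemon etc [0.43  0.164 0.025] [0.43  0.241 0.03 ] [0.402 0.339 0.03 ]
```

Run:
```python
from h import *
S=lambda p,z:onz("scene",(130+p[0]/3,180+p[1]/3),z).round(3)
a,b=S((208,212),.22),S((355,278),.229); print("spare",a,b,np.linalg.norm((b-a)[:2]),np.degrees(np.arctan2(*(a-b)[[1,0]])))
print("full top",S((55,383),.22))
l=[S(p,.227) for p in((94,378),(145,400),(198,420))]; print("loops",l)
print("bore",S((442,225),.06))
c=[S(p,.032) for p in((443,340),(613,408),(692,258),(537,208))]; print("caddy",c,np.mean(c,0))
for p in((622,90),(674,62),(723,82),(671,127)): print("caps",S(p,.036))
t=[S(p,.014) for p in((560,120),(662,190),(778,102),(680,42))]; print("tray",t,np.mean(t,0))
```

```text
spare [0.639 0.143 0.22 ] [0.506 0.15  0.229] 0.13318408313308316 -3.0127875041833425
full top [0.629 0.322 0.22 ]
loops [array([0.605, 0.309, 0.227]), array([0.564, 0.307, 0.227]), array([0.525, 0.303, 0.227])]
bore [ 0.575 -0.061  0.06 ]
caddy [array([0.52 , 0.026, 0.032]), array([0.368, 0.018, 0.032]), array([ 0.387, -0.158,  0.032]), array([ 0.53 , -0.144,  0.032])] [ 0.45125 -0.0645   0.032  ]
caps [ 0.538 -0.314  0.036]
caps [ 0.514 -0.375  0.036]
caps [ 0.462 -0.372  0.036]
caps [ 0.475 -0.292  0.036]
tray [array([ 0.579, -0.271,  0.014]), array([ 0.454, -0.236,  0.014]), array([ 0.414, -0.396,  0.014]), array([ 0.534, -0.428,  0.014])] [ 0.49525 -0.33275  0.014  ]
```

```bash
python3 -m handwheel '[[16,41,20,0,0,-1.9,1],[16,41,20,0,0,-1.9,1],[16,41,20,0,0,-1.9,1],[16,41,20,0,0,-1.9,1],[16,41,20,0,0,-1.9,1],[16,41,20,0,0,-1.9,1],[16,41,20,0,0,-1.9,1],[16,41,20,0,0,-1.9,1],[16,41,20,0,0,-1.9,1],[16,41,20,0,0,-1.9,1]]' 40 && python3 -m handwheel '[[16,41,0,0,0,0,1],[16,41,0,0,0,0,1],[16,41,0,0,0,0,1],[16,41,0,0,0,0,1],[16,41,0,0,0,0,1],[16,41,0,0,0,0,1],[16,41,0,0,0,0,1],[16,41,0,0,0,0,1],[16,41,0,0,0,0,1],[0,20,0,0,0,0,1]]'
python3 - <<'E'
from h import *
c=cal("wrist");np.save("c1.npy",np.array(c,dtype=object),allow_pickle=True)
im=manip.snapshot("wrist")[:,:,::-1];cv2.imwrite("pics/w1.png",im);crop(im,"pics/w1b.png",0,0,640,480,1)
E
```

```text
t: 1.35
tcp_pos: [0.4045, -0.1636, 0.4316]
tool_rot: [0.999, 0.034, -0.0, -0.0]
force: [0.5, -0.6, 0.2]
finger_gap: 1.001
gripper_force: 0.0
t: 2.6
tcp_pos: [0.5486, 0.2255, 0.4301]
tool_rot: [0.999, 0.036, -0.001, 0.0]
force: [-0.3, -0.7, -0.8]
finger_gap: 1.0
gripper_force: 0.0Traceback (most recent call last):
  File "<stdin>", line 2, in <module>
ValueError: could not broadcast input array from shape (3,3) into shape (3,)
```

```bash
cat >> h.py <<'E'
import pickle
def shot(name,x0=0,y0=0,x1=640,y1=480,k=1):
    c=cal("wrist"); pickle.dump(c,open(f"{name}.pkl","wb"))
    im=manip.snapshot("wrist")[:,:,::-1]; cv2.imwrite(f"pics/{name}.png",im); crop(im,f"pics/{name}b.png",x0,y0,x1,y1,k)
def wc(name): return pickle.load(open(f"{name}.pkl","rb"))
E
python3 -c "
from h import *
shot('w1')"
```

```text
(no output)
```

View pics/w1b.png

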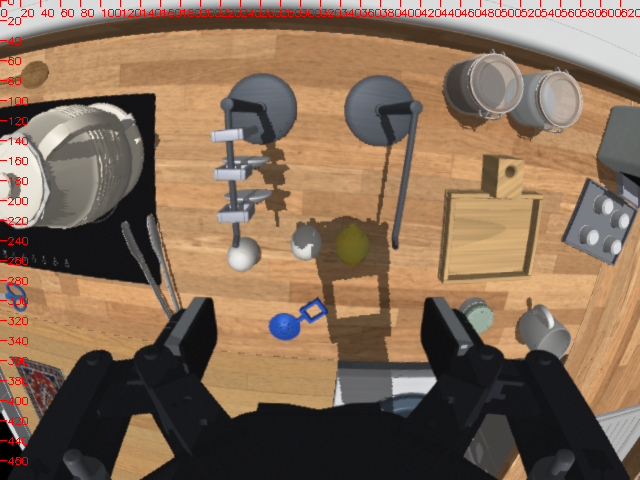

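The wrist view shows both hooks from above. Full post top (227,104) and tip (236,246); the loop tops are the stirrer at (228,134) and the strainers at (232,172) and (237,215). Spare post top (416,106) and tip (395,247). Bore about (510,170).

Run:
```python
from h import *
c=wc("w1"); W=lambda p,z:onz("wrist",p,z,c).round(4)
for nm,a,b in(("full",(227,104),(236,245)),("spare",(416,106),(395,246))):
    A,B=W(a,.22),W(b,.229);print(nm,A,B,np.linalg.norm((A-B)[:2]),np.degrees(np.arctan2(*(A-B)[[1,0]])))
for p in((228,133),(232,171),(237,213)): print("loop",W(p,.227))
print("bore",W((510,170),.06))
k=[W(p,.032) for p in((448,190),(543,194),(536,275),(441,281))];print("caddy",k,np.mean(k,0))
im=cv2.imread("pics/w1.png");a=cv2.resize(im[80:260,200:440],None,fx=3,fy=3,interpolation=cv2.INTER_CUBIC);cv2.imwrite("pics/w1c.png",a)
```

```text
full [0.6346 0.3174 0.22  ] [0.4975 0.3031 0.229 ] 0.13784375212536845 5.954614688933925
spare [0.6459 0.1387 0.22  ] [0.5078 0.1453 0.229 ] 0.13825762185138293 -2.736166806158651
loop [0.6071 0.3135 0.227 ]
loop [0.571  0.3084 0.227 ]
loop [0.53   0.3027 0.227 ]
bore [ 0.5823 -0.064   0.06  ]
caddy [array([0.5361, 0.0239, 0.032 ]), array([ 0.5484, -0.1548,  0.032 ]), array([ 0.4009, -0.181 ,  0.032 ]), array([0.3834, 0.0082, 0.032 ])] [ 0.4672   -0.075925  0.032   ]
```

View pics/w1c.png

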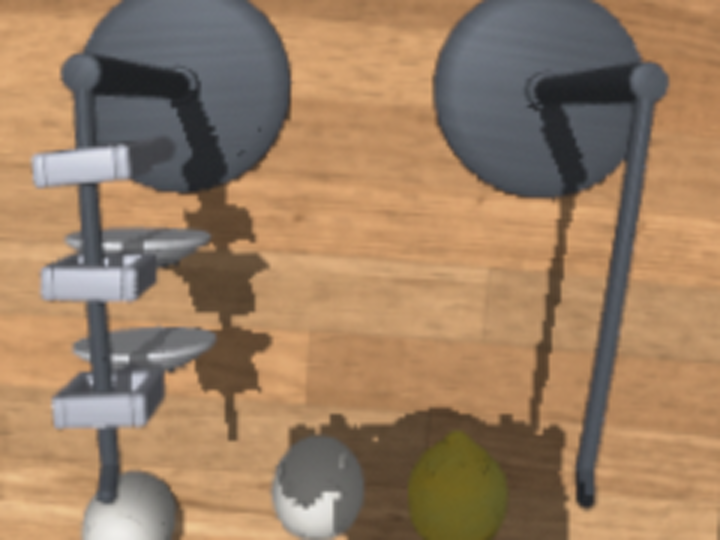

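Run:
```python
from h import *
c=wc("w1"); W=lambda p,z:onz("wrist",(200+p[0]/3,80+p[1]/3),z,c)
for a,b in(((35,172),(130,159)),((43,284),(137,279)),((54,411),(147,406))):
    A,B=W(a,.227),W(b,.227);d=A-B;print(((A+B)/2).round(4),np.linalg.norm(d),np.degrees(np.arctan2(-d[0],d[1])))
A,B=W((81,73),.22),W((108,495),.229);print(A,B,np.degrees(np.arctan2(*(A-B)[[1,0]])))
A,B=W((649,82),.22),W((586,495),.229);print(A,B,np.degrees(np.arctan2(*(A-B)[[1,0]])))
s=manip.sense();print(s["tcp_pos"],R.from_quat(s["tool_rot"]).as_matrix().round(4))
```

```text
[0.6051 0.314  0.227 ] 0.031069721711572754 9.290979925335378
[0.5682 0.3104 0.227 ] 0.03104040653239976 5.65449630751506
[0.5265 0.3063 0.227 ] 0.03153982123032592 6.792735136322327
[0.63432382 0.31740508 0.22      ] [0.49747671 0.30312314 0.229     ] 5.9580624506706465
[0.64462924 0.13821896 0.22      ] [0.50885304 0.14509756 0.229     ] -2.900202135284964
[0.54785736 0.22714914 0.43026534] [[ 0.9973  0.0732 -0.0021]
 [ 0.0732 -0.9973  0.0016]
 [-0.002  -0.0018 -1.    ]]
```

```bash
python3 -m handwheel '[[-5.3,20,-30,0,0,0.5,1],[-5.3,20,-30,0,0,0.5,1],[-5.3,20,-30,0,0,0.5,1],[-5.3,20,-30,0,0,0.5,1],[0,0,-30,0,0,0,1],[0,0,-30,0,0,0,1],[0,0,-30,0,0,0,1],[0,0,-32,0,0,0,1],[0,0,0,0,0,0,1],[0,0,0,0,0,0,1]]' 40 && python3 -m handwheel '[[0,0,0,0,0,0,0.7],[0,0,0,0,0,0,0.6],[0,0,0,0,0,0,0.5],[0,0,0,0,0,0,0.45],[0,0,0,0,0,0,0.4],[0,0,0,0,0,0,0.3],[0,0,0,0,0,0,0.2],[0,0,0,0,0,0,0],[0,0,0,0,0,0,0],[0,0,0,0,0,0,0]]' 40
```

```text
t: 3.9
tcp_pos: [0.5279, 0.3034, 0.1906]
tool_rot: [0.999, 0.052, 0.001, -0.0]
force: [1.2, 0.1, -0.7]
finger_gap: 0.999
gripper_force: 0.0
t: 5.15
tcp_pos: [0.5273, 0.3039, 0.1894]
tool_rot: [0.999, 0.053, 0.0, -0.0]
force: [-0.5, 0.6, 2.2]
finger_gap: 0.368
gripper_force: 40.6
```

```bash
python3 -m handwheel '[[0,0,5,0,0,0,0],[0,0,5,0,0,0,0],[0,0,4,0,0,0,0],[0,0,0,0,0,0,0],[-12,-1.3,0,0,0,0,0],[-12,-1.3,0,0,0,0,0],[-12,-1.3,0,0,0,0,0],[-12,-1.3,0,0,0,0,0],[-12,-1.3,0,0,0,0,0],[0,0,0,0,0,0,0]]'
python3 - <<'E'
from h import *
cv2.imwrite("pics/sc1.png",manip.snapshot("scene")[:,:,::-1]);crop("pics/sc1.png","pics/sc1b.png",120,220,320,400,4)
print(manip.sense()["tcp_pos"])
E
```

```text
t: 6.4
tcp_pos: [0.466, 0.2972, 0.2034]
tool_rot: [0.999, 0.053, -0.0, 0.0]
force: [-0.4, -0.6, -1.6]
finger_gap: 0.366
gripper_force: 40.3
[0.4670059  0.29738323 0.203504  ]
```

View pics/sc1b.png

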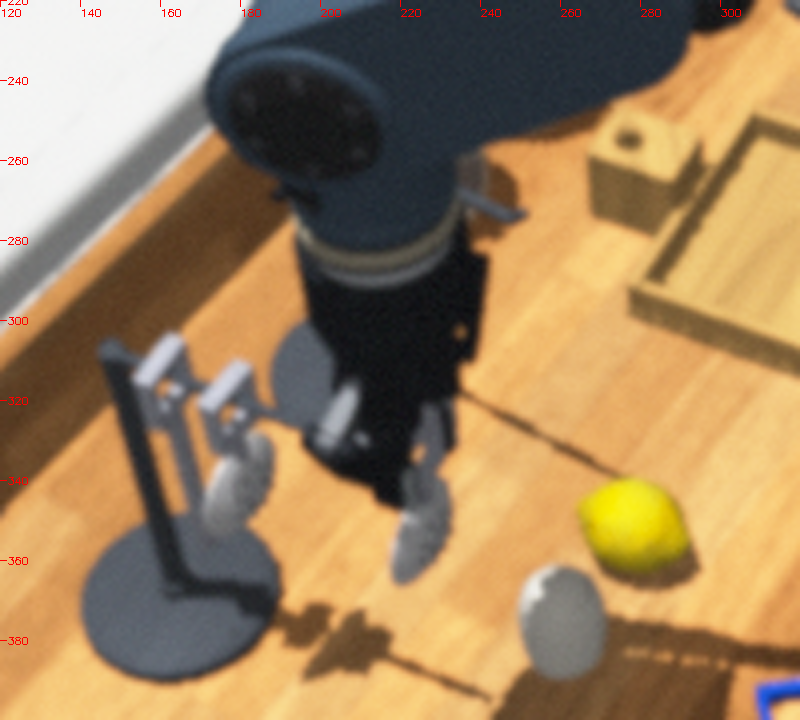

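```bash
python3 -m handwheel '[[0,-15,0,0,0,-1,0],[2,-27,0,0,0,-1.5,0],[2,-27,0,0,0,-1.5,0],[2,-27,0,0,0,-1.5,0],[2,-27,0,0,0,-1.5,0],[2,-19,0,0,0,-1.5,0],[2,-10,0,0,0,-0.5,0],[0,0,0,0,0,0,0],[0,0,0,0,0,0,0],[0,0,0,0,0,0,0]]'
python3 - <<'E'
from h import *
cv2.imwrite("pics/sc2.png",manip.snapshot("scene")[:,:,::-1])
shot("w2",150,60,500,320,2)
s=manip.sense();print(s["tcp_pos"],R.from_quat(s["tool_rot"]).as_matrix()[:,0])
E
```

```text
t: 7.7
tcp_pos: [0.4791, 0.1459, 0.2033]
tool_rot: [1.0, -0.025, -0.0, -0.0]
force: [0.2, -0.7, -0.4]
finger_gap: 0.369
gripper_force: 40.3
[0.47910032 0.14584173 0.20327937] [ 9.98699290e-01 -5.09874654e-02 -7.54396511e-05]
```

View pics/w2b.png

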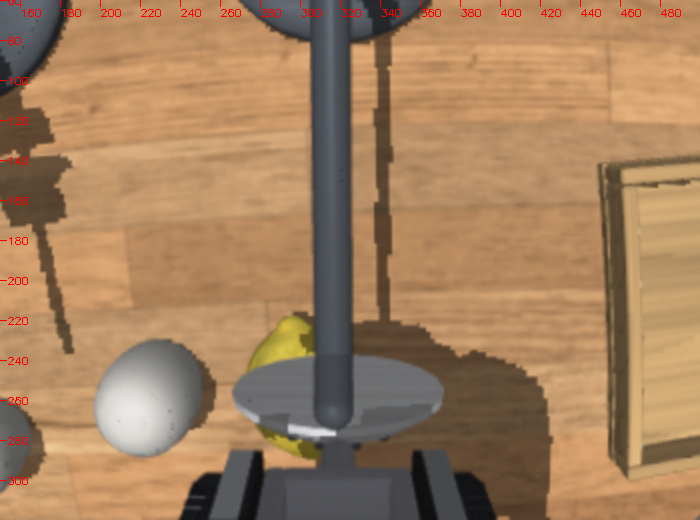

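Held strainer's loop at about (318,300) is lined up with the spare prong (x about 315, tip at (316,265)), roughly 1 mm off. I'll insert it now.

```bash
python3 -m handwheel '[[10,0.5,0,0,0,0,0],[15,-0.7,0,0,0,0,0],[15,-0.7,0,0,0,0,0],[15,-0.7,0,0,0,0,0],[15,-0.7,0,0,0,0,0],[15,-0.7,0,0,0,0,0],[15,-0.7,0,0,0,0,0],[14,-0.7,0,0,0,0,0],[6,-0.7,0,0,0,0,0],[0,0,0,0,0,0,0]]' && python3 -m handwheel '[[0,0,-5,0,0,0,0],[0,0,-5,0,0,0,0],[0,0,-3.5,0,0,0,0],[0,0,0,0,0,0,0],[0,0,0,0,0,0,0.4],[0,0,0,0,0,0,0.45],[0,0,0,0,0,0,0.5],[0,0,0,0,0,0,0.6],[0,0,0,0,0,0,0.8],[0,0,0,0,0,0,1]]'
```

```text
t: 9.05
tcp_pos: [0.5994, 0.1401, 0.2032]
tool_rot: [1.0, -0.026, -0.0, 0.0]
force: [-0.8, -0.8, -0.2]
finger_gap: 0.368
gripper_force: 40.3
t: 10.3
tcp_pos: [0.5992, 0.1402, 0.1898]
tool_rot: [1.0, -0.026, -0.0, -0.0]
force: [-0.3, -0.0, 0.8]
finger_gap: 0.981
gripper_force: 0.0
```

```bash
python3 -m handwheel '[[0,0,40,0,0,0,1],[0,0,40,0,0,0,1],[0,0,20,0,0,0,1],[-5,30,0,0,0,1.5,1],[-5,30,0,0,0,1.5,1],[-5,30,0,0,0,1.5,1],[-5,30,0,0,0,1.5,1],[-5,30,0,0,0,1.5,1],[-5,19,0,0,0,1.5,1],[0,0,0,0,0,0,1]]'
python3 - <<'E'
from h import *
cv2.imwrite("pics/sc3.png",manip.snapshot("scene")[:,:,::-1])
shot("w3",150,40,550,340,2)
s=manip.sense();print(s["tcp_pos"],R.from_quat(s["tool_rot"]).as_matrix()[:,0])
E
```

```text
t: 11.55
tcp_pos: [0.5687, 0.3101, 0.2897]
tool_rot: [0.999, 0.054, -0.0, 0.0]
force: [-0.1, 0.0, -1.1]
finger_gap: 1.0
gripper_force: 0.0
[0.56931961 0.30853195 0.28973089] [ 9.94515332e-01  1.04590828e-01 -1.11446585e-04]
```

View pics/w3b.png

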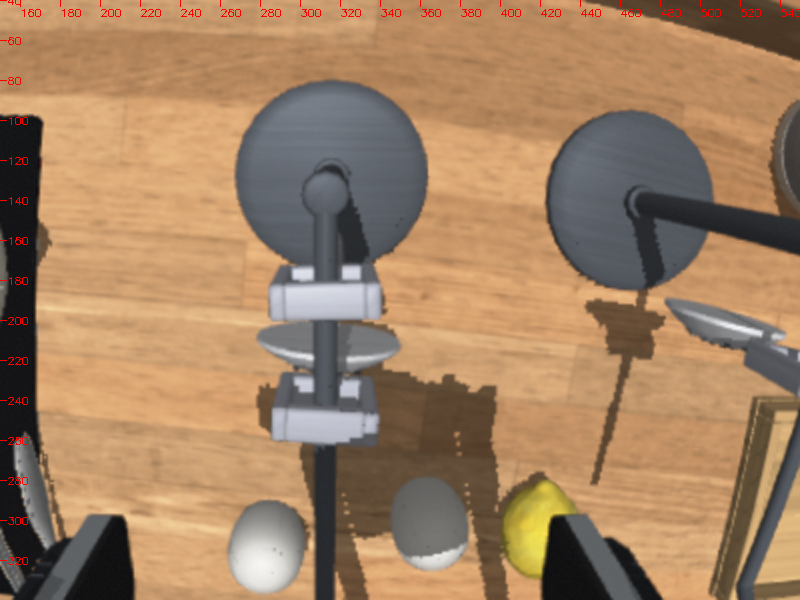

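Strainer 1 hangs on the spare prong (around (510,215)). Strainer 0's loop is at (312,252), under the gripper, and the stirrer's loop is at (312,190).

```bash
python3 - <<'E'
from h import *
c=wc("w3"); W=lambda p,z:onz("wrist",(150+p[0]/2,40+p[1]/2),z,c).round(4)
print("s0",W((325,424),.227),"stir",W((326,300),.227),"post",W((327,192),.22))
E
python3 -m handwheel '[[0,0,-20,0,0,0,1],[0,1,-20,0,0,0,1],[0,0,-20,0,0,0,1],[0,0,-20,0,0,0,1],[0,0,-20,0,0,0,1],[0,0,0,0,0,0,0.7],[0,0,0,0,0,0,0.6],[0,0,0,0,0,0,0.5],[0,0,0,0,0,0,0.4],[0,0,0,0,0,0,0.4]]' && python3 -m handwheel '[[0,0,0,0,0,0,0.3],[0,0,0,0,0,0,0.2],[0,0,0,0,0,0,0],[0,0,0,0,0,0,0],[0,0,5,0,0,0,0],[0,0,5,0,0,0,0],[0,0,4,0,0,0,0],[0,0,0,0,0,0,0],[-10,-1,0,0,0,0,0],[-12,-1.3,0,0,0,0,0]]'
```

```text
s0 [0.5688 0.3115 0.227 ] stir [0.6056 0.315  0.227 ] post [0.6353 0.3179 0.22  ]
t: 12.9
tcp_pos: [0.5694, 0.3103, 0.1903]
tool_rot: [0.999, 0.053, 0.0, -0.0]
force: [-0.1, -0.4, -0.1]
finger_gap: 0.393
gripper_force: 0.0
t: 14.15
tcp_pos: [0.5461, 0.3077, 0.2034]
tool_rot: [0.999, 0.052, -0.001, 0.0]
force: [-0.5, 0.5, -0.4]
finger_gap: 0.37
gripper_force: 40.3
```

```bash
python3 -m handwheel '[[-14,-1.5,0,0,0,0,0],[-14,-1.5,0,0,0,0,0],[-14,-1.5,0,0,0,0,0],[-14,-1.5,0,0,0,0,0],[-14,-1.5,0,0,0,0,0],[-10,-1,0,0,0,0,0],[0,-15,0,0,0,-1,0],[2,-27,0,0,0,-1.5,0],[2,-27,0,0,0,-1.5,0],[2,-27,0,0,0,-1.5,0]]' && python3 -m handwheel '[[2,-27,0,0,0,-1.5,0],[2,-19,0,0,0,-1.5,0],[2,-9,0,0,0,-0.5,0],[0,0,0,0,0,0,0],[0,0,0,0,0,0,0],[0,0,0,0,0,0,0],[0,0,0,0,0,0,0],[0,0,0,0,0,0,0],[0,0,0,0,0,0,0],[0,0,0,0,0,0,0]]'
python3 - <<'E'
from h import *
cv2.imwrite("pics/sc4.png",manip.snapshot("scene")[:,:,::-1])
shot("w4",150,60,500,320,2)
E
```

```text
t: 15.4
tcp_pos: [0.4739, 0.2017, 0.2039]
tool_rot: [1.0, 0.004, 0.0, 0.0]
force: [-0.1, 0.5, -0.1]
finger_gap: 0.371
gripper_force: 40.3
t: 16.65
tcp_pos: [0.4792, 0.1485, 0.2038]
tool_rot: [1.0, -0.026, 0.0, -0.0]
force: [0.3, -0.1, -1.3]
finger_gap: 0.371
gripper_force: 40.2
```

View pics/w4b.png

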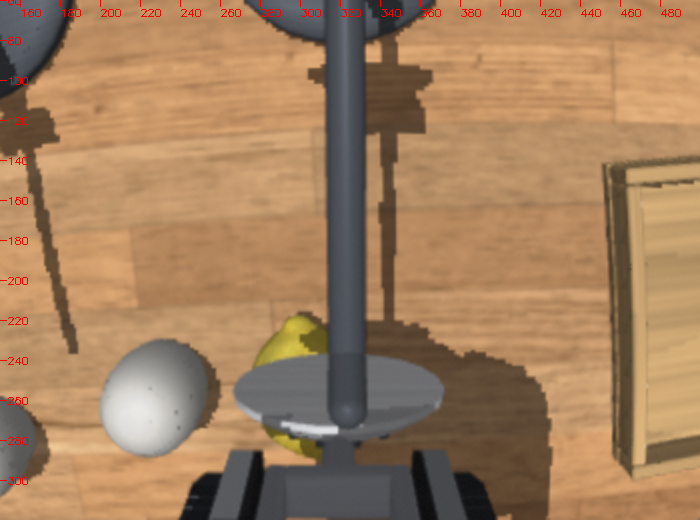

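The prong tip is at (323,265) against the loop at (319,300), so about 1.5 mm to correct toward -y.

```bash
python3 -m handwheel '[[5,-1.5,0,0,0,0,0],[13,-0.7,0,0,0,0,0],[13,-0.7,0,0,0,0,0],[13,-0.7,0,0,0,0,0],[13,-0.7,0,0,0,0,0],[10,-0.5,0,0,0,0,0],[5,-0.2,0,0,0,0,0],[0,0,0,0,0,0,0],[0,0,-5,0,0,0,0],[0,0,-5,0,0,0,0]]' && python3 -m handwheel '[[0,0,-4,0,0,0,0],[0,0,0,0,0,0,0],[0,0,0,0,0,0,0.4],[0,0,0,0,0,0,0.45],[0,0,0,0,0,0,0.5],[0,0,0,0,0,0,0.6],[0,0,0,0,0,0,0.8],[0,0,0,0,0,0,1],[0,0,0,0,0,0,1],[0,0,40,0,0,0,1]]'
```

```text
t: 18.0
tcp_pos: [0.5507, 0.1435, 0.1935]
tool_rot: [1.0, -0.026, -0.0, 0.0]
force: [0.3, 0.2, -1.2]
finger_gap: 0.366
gripper_force: 40.2
t: 19.25
tcp_pos: [0.5489, 0.1432, 0.2273]
tool_rot: [1.0, -0.026, -0.004, 0.0]
force: [1.1, -0.5, -0.2]
finger_gap: 0.996
gripper_force: 0.0
```

```bash
python3 -m handwheel '[[0,0,40,0,0,0,1],[0,0,20,0,0,0,1],[8,25,0,0,0,1.4,1],[10,30,0,0,0,1.5,1],[10,30,0,0,0,1.5,1],[10,30,0,0,0,1.5,1],[10,30,0,0,0,1.5,1],[9,26,0,0,0,1.6,1],[0,0,0,0,0,0,1],[0,0,0,0,0,0,1]]'
python3 - <<'E'
from h import *
cv2.imwrite("pics/sc5.png",manip.snapshot("scene")[:,:,::-1]);cv2.imwrite("pics/si5.png",manip.snapshot("side")[:,:,::-1])
shot("w5")
a=cv2.resize(cv2.imread("pics/w5.png")[60:400,180:580],None,fx=1,fy=1);b=cv2.imread("pics/si5.png")[200:370,140:340];b=cv2.resize(b,(400,340))
cv2.imwrite("pics/m5.png",np.hstack([a,b]))
s=manip.sense();print(s["tcp_pos"],R.from_quat(s["tool_rot"]).as_matrix()[:,0])
E
```

```text
t: 20.5
tcp_pos: [0.6078, 0.3138, 0.2894]
tool_rot: [0.999, 0.052, -0.001, 0.0]
force: [-0.3, -0.2, 1.1]
finger_gap: 1.003
gripper_force: 0.0
[0.60805144 0.31341265 0.28993161] [ 9.94601329e-01  1.03769277e-01 -3.65746254e-04]
```

View pics/m5.png

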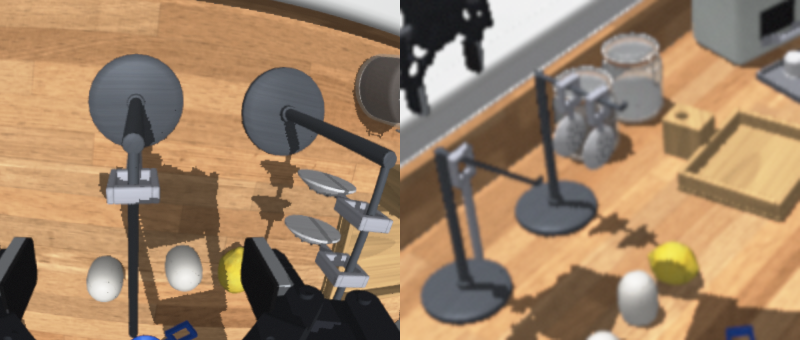

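Both strainers hang on the spare prong. The stirrer, with its loop at (313,248) in the wrist image, is still on the full hook. I'll grasp it next.

```bash
python3 -m handwheel '[[-1.5,0.5,-20,0,0,0,1],[0,0,-20,0,0,0,1],[0,0,-20,0,0,0,1],[0,0,-20,0,0,0,1],[0,0,-20,0,0,0,1],[0,0,0,0,0,0,0.7],[0,0,0,0,0,0,0.6],[0,0,0,0,0,0,0.5],[0,0,0,0,0,0,0.4],[0,0,0,0,0,0,0.4]]' 60 && python3 -m handwheel '[[0,0,0,0,0,0,0.3],[0,0,0,0,0,0,0.2],[0,0,0,0,0,0,0],[0,0,0,0,0,0,0],[0,0,5,0,0,0,0],[0,0,5,0,0,0,0],[0,0,4,0,0,0,0],[0,0,0,0,0,0,0],[-10,-1,0,0,0,0,0],[-12,-1.3,0,0,0,0,0]]' 60 && python3 -m handwheel '[[-14,-1.5,0,0,0,0,0],[-14,-1.5,0,0,0,0,0],[-14,-1.5,0,0,0,0,0],[-14,-1.5,0,0,0,0,0],[-14,-1.5,0,0,0,0,0],[-14,-1.5,0,0,0,0,0],[-14,-1.5,0,0,0,0,0],[-14,-1.5,0,0,0,0,0],[-5,-0.5,0,0,0,0,0],[0,0,0,0,0,0,0]]'
```

```text
t: 21.9
tcp_pos: [0.6069, 0.3151, 0.1904]
tool_rot: [0.999, 0.053, 0.0, -0.0]
force: [0.7, 0.9, -0.2]
finger_gap: 0.398
gripper_force: 0.2
t: 23.15
tcp_pos: [0.5836, 0.3124, 0.2034]
tool_rot: [0.999, 0.053, -0.001, 0.0]
force: [-0.6, -0.2, -0.3]
finger_gap: 0.365
gripper_force: 59.3
t: 24.4
tcp_pos: [0.4677, 0.3002, 0.204]
tool_rot: [0.999, 0.053, 0.0, -0.0]
force: [-0.2, -0.0, -0.7]
finger_gap: 0.365
gripper_force: 59.3
```

```bash
python3 -m handwheel '[[0,-15,20,0,0,0,0],[0,-35,20,0,0,0,0],[0,-45,0,0,0,0,0],[0,-50,0,0,0,0,0],[0,-50,0,0,0,0,0],[0,-50,0,0,0,0,0],[0,-50,0,0,0,0,0],[0,-40,0,0,0,0,0],[0,-20,0,0,0,0,0],[0,-9,0,0,0,0,0]]' && python3 -m handwheel '[[0,0,0,0,0,0,0],[0,0,0,0,0,0,0],[0,0,0,0,0,0,0],[0,0,0,0,0,0,0],[0,0,0,0,0,0,0],[0,0,0,0,0,0,0],[0,0,0,0,0,0,0],[0,0,0,0,0,0,0],[0,0,0,0,0,0,0],[0,0,0,0,0,0,0]]'
python3 - <<'E'
from h import *
cv2.imwrite("pics/sc6.png",manip.snapshot("scene")[:,:,::-1]);cv2.imwrite("pics/si6.png",manip.snapshot("side")[:,:,::-1])
shot("w6",120,0,520,300,2)
s=manip.sense();print(s["tcp_pos"],proj("wrist",[.5823,-.064,.06]))
E
```

```text
t: 25.65
tcp_pos: [0.4684, -0.0655, 0.2439]
tool_rot: [0.999, 0.051, 0.0, 0.0]
force: [0.8, -0.4, -1.7]
finger_gap: 0.367
gripper_force: 59.4
t: 26.9
tcp_pos: [0.4677, -0.0639, 0.2438]
tool_rot: [0.999, 0.052, -0.0, -0.0]
force: [-0.3, 0.1, -0.9]
finger_gap: 0.365
gripper_force: 59.4
[ 0.46773333 -0.06390041  0.24382449] [331.39708596  76.11578966]
```

View pics/w6b.png

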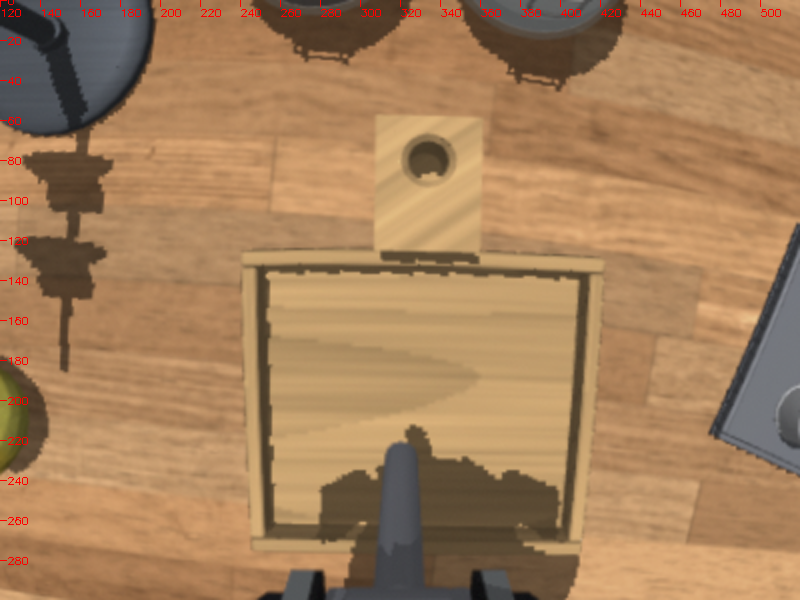

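The bore mouth's bevel ring is centred at (334.5,79.7) in the wrist image, and the held rod's end is at about (320,224).

Run:
```python
from h import *
c=wc("w6"); W=lambda p,z:onz("wrist",(120+p[0]/2,p[1]/2),z,c).round(4)
print("bore",W((429,159.5),.06), "ring dia",W((402,159),.06)-W((456,159),.06))
k=[W(p,.032) for p in((243,254),(603,260),(580,550),(252,547))];print("caddy",k,np.mean(k,0))
s=manip.sense();p=s["tcp_pos"]
for z in(.124,.12,.16):
  for dx in(-.006,0,.006): print(z,dx,(proj("wrist",[p[0]-.001+dx,p[1],z],c)-[120,0])*2)
print("axis edges", W((386,500),.14),W((418,500),.14))
```

```text
bore [ 0.5794 -0.067   0.06  ] ring dia [-0.0027  0.023   0.    ]
caddy [array([0.5297, 0.0152, 0.032 ]), array([ 0.546 , -0.1564,  0.032 ]), array([ 0.3956, -0.1703,  0.032 ]), array([0.3796, 0.0025, 0.032 ])] [ 0.462725 -0.07725   0.032   ]
0.124 -0.006 [392.10855534 467.1817671 ]
0.124 0 [393.78696952 451.70534518]
0.124 0.006 [395.4879161  436.03362286]
0.12 -0.006 [392.17890753 463.90987552]
0.12 0 [393.83483549 448.62649498]
0.12 0.006 [395.51248072 433.15560157]
0.16 -0.006 [391.37925573 501.27056066]
0.16 0 [393.28951046 483.85081382]
0.16 0.006 [395.23194846 466.14286529]
axis edges [ 0.4536 -0.0626  0.14  ] [ 0.4547 -0.0738  0.14  ]
```

```bash
python3 -m handwheel '[[10,0,0,0,0,0,0],[20,0,0,0,0,0,0],[25,0,0,0,0,0,0],[25,-0.5,0,0,0,0,0],[20,0,0,0,0,0,0],[11.5,0,0,0,0,0,0],[0,0,-26,0,0,0,0],[0,0,-26,0,0,0,0],[0,0,0,0,0,0,0],[0,0,0,0,0,0,0]]'
python3 - <<'E'
from h import *
im=manip.snapshot("scene")[:,:,::-1].copy();cv2.imwrite("pics/sc7.png",im)
shot("w7")
a=cv2.resize(cv2.imread("pics/w7.png")[160:300,240:400],(640,560),interpolation=cv2.INTER_CUBIC)
s=manip.sense();print(s["tcp_pos"]);print("bore px",proj("wrist",[.5794,-.067,.06]),"scene",proj("scene",[.5794,-.067,.06]))
cv2.imwrite("pics/m7.png",a)
E
```

```text
t: 28.3
tcp_pos: [0.5798, -0.0645, 0.1925]
tool_rot: [0.999, 0.053, 0.001, 0.0]
force: [-0.5, 1.0, -0.2]
finger_gap: 0.362
gripper_force: 59.4
[ 0.58015796 -0.06465061  0.19312808]
bore px [319.870842  221.2762498] scene [277.07074075 253.04588434]
```

View pics/m7.png

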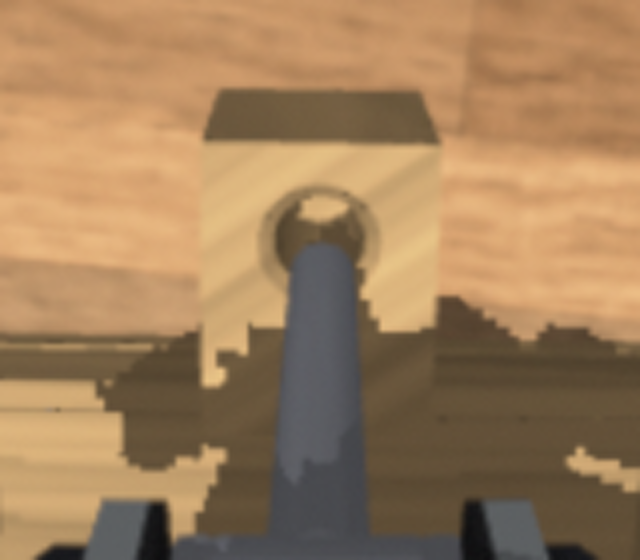

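Run:
```python
from h import *
c=wc("w7");f=lambda p:((proj("wrist",p,c)-[240,160])*4).round(1)
b=onz("wrist",(240+319/4,160+244/4),.06,c);print("bore now",b)
for r in(0,.012,-.012): print(r,f([b[0]+r,b[1],.06]), f([b[0],b[1]+r,.06]))
t=manip.sense()["tcp_pos"]
for z in(.068,.073,.078):
  for r in(0,.0045,.006): print(z,r,f([t[0]+r,t[1],z]))
```

```text
bore now [ 0.57957367 -0.06685044  0.06      ]
0 [319. 244.] [319. 244.]
0.012 [325.7 183.5] [256.8 237.7]
-0.012 [312.5 303.1] [381.  250.3]
0.068 0 [307.8 251.5]
0.068 0.0045 [310.3 228.3]
0.068 0.006 [311.1 220.6]
0.073 0 [307.7 259. ]
0.073 0.0045 [310.2 235.5]
0.073 0.006 [311.1 227.6]
0.078 0 [307.6 266.8]
0.078 0.0045 [310.2 242.9]
0.078 0.006 [311.1 234.9]
```

```bash
python3 -m handwheel '[[1,0,-3,0,0,0,0],[0,0,-3,0,0,0,0],[0,0,-3,0,0,0,0],[0,0,-3,0,0,0,0],[0,0,-3,0,0,0,0],[0,0,-3,0,0,0,0],[0,0,-3,0,0,0,0],[0,0,-3,0,0,0,0],[0,0,-3,0,0,0,0],[0,0,0,0,0,0,0]]'; python3 -c "
from h import *
s=manip.sense();print(s['force'],s['ft_torque'],s['tcp_pos'])"
```

```text
t: 29.65
tcp_pos: [0.5801, -0.0643, 0.1645]
tool_rot: [0.999, 0.053, -0.0, -0.0]
force: [0.8, -0.7, -0.5]
finger_gap: 0.37
gripper_force: 59.4
[ 0.79631916 -0.70985283 -0.48461058] [ 0.00404188 -0.00539744 -0.0086962 ] [ 0.58005077 -0.06432969  0.16450452]
```

```bash
python3 -m handwheel '[[0,0,-3.5,0,0,0,0],[0,0,-3.5,0,0,0,0],[0,0,-3.5,0,0,0,0],[0,0,-3.5,0,0,0,0],[0,0,-3.5,0,0,0,0],[0,0,-3.5,0,0,0,0],[0,0,-3.5,0,0,0,0],[0,0,-3.5,0,0,0,0],[0,0,-3,0,0,0,0],[0,0,0,0,0,0,0]]'
```

```text
t: 30.9
tcp_pos: [0.5801, -0.0643, 0.1335]
tool_rot: [0.999, 0.053, -0.0, -0.0]
force: [-0.8, -0.2, -0.6]
finger_gap: 0.368
gripper_force: 59.4
```

```bash
python3 -m handwheel '[[0,0,-1,0,0,0,0],[0,0,-1,0,0,0,0],[0,0,-1,0,0,0,0],[0,0,-1,0,0,0,0],[0,0,0,0,0,0,0],[0,0,0,0,0,0,0],[0,0,0,0,0,0,0],[0,0,0,0,0,0,0],[0,0,0,0,0,0,0],[0,0,0,0,0,0,0]]'
```

```text
t: 32.15
tcp_pos: [0.5802, -0.0644, 0.1298]
tool_rot: [0.999, 0.053, 0.0, -0.0]
force: [-0.3, -0.5, -0.5]
finger_gap: 0.364
gripper_force: 59.4
```

```bash
python3 -m handwheel '[[0,0,-1,0,0,0,0],[0,0,0,0,0,0,0.38],[0,0,0,0,0,0,0.4],[0,0,0,0,0,0,0.42],[0,0,0,0,0,0,0.5],[0,0,0,0,0,0,0.6],[0,0,0,0,0,0,0.8],[0,0,0,0,0,0,1],[0,0,0,0,0,0,1],[0,0,10,0,0,0,1]]' && python3 -m handwheel '[[0,0,30,0,0,0,1],[0,0,40,0,0,0,1],[0,0,30,0,0,0,1],[-15,-30,20,0,0,1,1],[-20,-40,0,0,0,1,1],[-25,-45,0,0,0,1,1],[-25,-45,0,0,0,1,1],[-20,-40,0,0,0,1,1],[-15,-40,0,0,0,1,1],[0,0,0,0,0,0,1]]'
python3 - <<'E'
from h import *
cv2.imwrite("pics/sc8.png",manip.snapshot("scene")[:,:,::-1])
shot("w8")
a=cv2.imread("pics/w8.png")[0:420,160:560];b=cv2.resize(cv2.imread("pics/sc8.png")[220:320,180:300],(400,333),interpolation=cv2.INTER_CUBIC)
b=np.vstack([b,np.zeros((87,400,3),np.uint8)])
cv2.imwrite("pics/m8.png",np.hstack([a,b]))
print(manip.sense()["tcp_pos"])
E
```

```text
t: 33.4
tcp_pos: [0.5796, -0.0642, 0.1384]
tool_rot: [0.999, 0.053, -0.001, -0.0]
force: [0.0, -0.5, 0.4]
finger_gap: 0.997
gripper_force: 0.0
t: 34.65
tcp_pos: [0.4595, -0.3074, 0.2596]
tool_rot: [0.995, 0.103, 0.0, 0.001]
force: [0.3, 0.6, -0.1]
finger_gap: 1.001
gripper_force: 0.0
[ 0.46004429 -0.30436582  0.25922003]
```

View pics/m8.png

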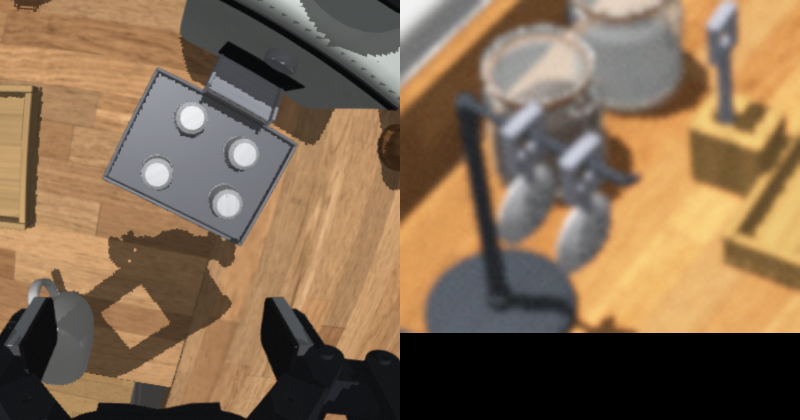

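The four capsule tops are at about (351,118), (403,153), (317,173) and (387,203) in the wrist image. The rod stands in the bore and both strainers hang. I'll measure the capsules and the tray frame in code.

```bash
cat >> h.py <<'E'
def caps(name,seeds=None,thr=200):
    """tops of capsules: bright grey round blobs; world xy at top height .036"""
    c=wc(name); im=cv2.imread(f"pics/{name}.png").astype(int); m=((im.min(2)>thr)&(im.max(2)-im.min(2)<25)).astype(np.uint8)
    n,l,st,ce=cv2.connectedComponentsWithStats(m); out=[]
    for i in range(1,n):
        if st[i,4]<60: continue
        (x,y),r=cv2.minEnclosingCircle(np.argwhere(l==i)[:,::-1].astype(np.float32))
        p=onz("wrist",(x,y),.036,c); q=onz("wrist",(x+r,y),.036,c); rad=np.linalg.norm(p-q)
        if .009<rad<.02 and st[i,4]>.6*np.pi*r*r: out.append((p[:2].round(4),round(float(rad),4),(round(x),round(y))))
    return out
E
python3 - <<'E'
from h import *
for o in caps("w8"): print(o)
c=wc("w8");W=lambda p,z:onz("wrist",(160+p[0],p[1]),z,c).round(4)
t=[W(p,.014) for p in((158,69),(297,145),(240,244),(104,178))];print(t,np.mean(t,0))
for i in range(4):
    d=(t[(i+1)%4]-t[i]);print(np.linalg.norm(d),np.degrees(np.arctan2(d[1],d[0])))
s=manip.sense();print(s["q"],s["tcp_pos"],R.from_quat(s["tool_rot"]).as_matrix()[:,0])
E
```

```text
(array([ 0.5432, -0.3221]), 0.0117, (352, 117))
(array([ 0.5198, -0.3813]), 0.0119, (404, 154))
(array([ 0.4809, -0.3003]), 0.0116, (317, 174))
(array([ 0.4655, -0.3774]), 0.0116, (388, 204))
[array([ 0.5856, -0.2798,  0.014 ]), array([ 0.543 , -0.4425,  0.014 ]), array([ 0.4204, -0.4083,  0.014 ]), array([ 0.4623, -0.2472,  0.014 ])] [ 0.502825 -0.34445   0.014   ]
0.1681845712305383 -104.67246984387128
0.12728079195228167 164.4132390884659
0.16645966478399504 75.42112002932146
0.12753685741776769 -14.809874719936184
[-7.87386997e-01  3.95639288e-01  1.58540716e+00  5.73685543e-04
  1.16056050e+00  5.74648885e-01] [ 0.46004429 -0.30436582  0.25922003] [9.78335876e-01 2.07023492e-01 4.33780284e-04]
```

```bash
python3 -m handwheel '[[4,-4,0,0,0,10.2,1],[4,-4,0,0,0,10.2,1],[4,-4,0,0,0,10.2,1],[4,-4,0,0,0,10.2,1],[4,-4,0,0,0,10.2,1],[4,-4,0,0,0,10.2,1],[4,-4,0,0,0,10.2,1],[4,-4,0,0,0,10.2,1],[4,-4,0,0,0,10.2,1],[4,-4,0,0,0,10.2,1]]' 30 && python3 -m handwheel '[[0,0,0,0,0,10.2,0.65],[0,0,0,0,0,10.2,0.6],[0,0,0,0,0,10.2,0.6],[0,0,0,0,0,10.2,0.6],[0,0,0,0,0,10.2,0.6],[0,0,0,0,0,0,0.6],[0,0,0,0,0,0,0.6],[0,0,0,0,0,0,0.6],[0,0,0,0,0,0,0.6],[0,0,0,0,0,0,0.6]]' 30
cat >> h.py <<'E'
def plan(name):
    shot(name); s=manip.sense(); t=s["tcp_pos"]; x=R.from_quat(s["tool_rot"]).as_matrix()[:,0]
    print("tcp",t.round(4),"yaw",np.degrees(np.arctan2(x[1],x[0])).round(2),"gap",round(s["finger_gap"],3))
    for p,r,px in caps(name): print("cap",p,"rad",r,px,"shift mm",((p-t[:2])*1000).round(1))
E
python3 -c "
from h import *
plan('w9')"
```

```text
t: 36.0
tcp_pos: [0.501, -0.3426, 0.259]
tool_rot: [0.541, 0.841, 0.0, -0.0]
force: [0.3, -0.5, -0.0]
finger_gap: 0.998
gripper_force: 0.0
t: 37.25
tcp_pos: [0.5002, -0.3444, 0.2588]
tool_rot: [0.131, 0.991, 0.0, -0.0]
force: [0.2, -0.1, 1.3]
finger_gap: 0.602
gripper_force: 0.0
tcp [ 0.5002 -0.3445  0.2588] yaw 164.99 gap 0.599
cap [ 0.4813 -0.3005] rad 0.0136 (358, 167) shift mm [-18.9  44. ]
cap [ 0.5199 -0.3819] rad 0.0128 (289, 223) shift mm [ 19.7 -37.4]
cap [ 0.5432 -0.3223] rad 0.0127 (351, 230) shift mm [43.  22.2]
```

```bash
python3 -m handwheel '[[-4.8,11,-25,0,0,0,0.6],[-4.8,11,-25,0,0,0,0.6],[-4.7,11,-25,0,0,0,0.6],[-4.7,11,-25,0,0,0,0.6],[0,0,-30,0,0,0,0.6],[0,0,-35,0,0,0,0.6],[0,0,-35,0,0,0,0.6],[0,0,-25,0,0,0,0.6],[0,0,-15,0,0,0,0.6],[0,0,-10,0,0,0,0.6]]' 30 && python3 -m handwheel '[[0,0,0,0,0,0,0.6],[0,0,0,0,0,0,0.5],[0,0,0,0,0,0,0.4],[0,0,0,0,0,0,0.3],[0,0,0,0,0,0,0.2],[0,0,0,0,0,0,0.1],[0,0,0,0,0,0,0],[0,0,0,0,0,0,0],[0,0,20,0,0,0,0],[0,0,30,0,0,0,0]]' 30
```

```text
t: 38.55
tcp_pos: [0.4814, -0.3006, 0.0083]
tool_rot: [0.13, 0.991, -0.0, 0.0]
force: [-0.5, 0.7, -0.6]
finger_gap: 0.597
gripper_force: 0.0
t: 39.8
tcp_pos: [0.4806, -0.2998, 0.0586]
tool_rot: [0.13, 0.991, 0.001, -0.001]
force: [-0.2, -0.0, -0.2]
finger_gap: 0.376
gripper_force: 30.0
```

```bash
python3 -m handwheel '[[0,0,40,0,0,0,0],[0.5,25,0,0,0,2.9,0],[0.5,40,0,0,0,2.9,0],[0.5,45,0,0,0,2.9,0],[0.5,45,0,0,0,2.9,0],[0.5,45,0,0,0,2.9,0],[0.5,38,0,0,0,2.9,0],[0,20.5,0,0,0,3,0],[0,0,-20,0,0,0,0],[0,0,-25,0,0,0,0]]' 30 && python3 -m handwheel '[[0,0,-20,0,0,0,0],[0,0,-12,0,0,0,0],[0,0,-8,0,0,0,0],[0,0,0,0,0,0,0],[0,0,0,0,0,0,0.4],[0,0,0,0,0,0,0.45],[0,0,0,0,0,0,0.5],[0,0,0,0,0,0,0.52],[0,0,0,0,0,0,0.52],[0,0,20,0,0,0,0.52]]' 30
```

```text
t: 41.05
tcp_pos: [0.4833, -0.0403, 0.053]
tool_rot: [-0.049, 0.999, 0.0, -0.0]
force: [0.2, -0.1, -0.5]
finger_gap: 0.377
gripper_force: 30.0
t: 42.3
tcp_pos: [0.4833, -0.0416, 0.033]
tool_rot: [-0.047, 0.999, 0.001, -0.001]
force: [0.3, -0.2, 0.7]
finger_gap: 0.519
gripper_force: 0.0
```

```bash
python3 -m handwheel '[[0,0,50,0,0,0,0.52],[0,0,50,0,0,0,0.6],[2,-43,18,0,0,-2.9,0.6],[2,-43,18,0,0,-2.9,0.6],[2,-43,18,0,0,-2.9,0.6],[2,-43,18,0,0,-2.9,0.6],[2,-43,18,0,0,-2.9,0.6],[3,-43,18,0,0,-2.9,0.6],[3,-44,18,0,0,-2.9,0.6],[0,0,0,0,0,0,0.6]]'
python3 - <<'E'
from h import *
plan('w10')
im=cv2.imread("pics/w10.png")
px=proj("wrist",[.4655,-.3774,.036],wc('w10'));print(px,im[int(px[1]),int(px[0])])
print([ (t,caps('w10',thr=t)) for t in(120,150)])
E
```

```text
t: 43.55
tcp_pos: [0.5008, -0.348, 0.2612]
tool_rot: [0.131, 0.991, -0.002, 0.002]
force: [-0.4, 0.6, -0.3]
finger_gap: 0.6
gripper_force: 0.0
tcp [ 0.5    -0.3452  0.26  ] yaw 165.0 gap 0.601
cap [ 0.4837 -0.0419] rad 0.018 (574, 119) shift mm [-16.3 303.3]
cap [ 0.52  -0.381] rad 0.0134 (294, 220) shift mm [ 20.  -35.8]
cap [ 0.5431 -0.322 ] rad 0.0127 (355, 226) shift mm [43.1 23.2]
[282.45301453 168.31650772] [194 191 190]
[(120, []), (150, [])]
```

```bash
python3 -m handwheel '[[11,6,-25,0,0,0,0.56],[11,6,-25,0,0,0,0.56],[11,6,-25,0,0,0,0.56],[10,5,-25,0,0,0,0.56],[0,0,-30,0,0,0,0.56],[0,0,-35,0,0,0,0.56],[0,0,-35,0,0,0,0.56],[0,0,-25,0,0,0,0.56],[0,0,-15,0,0,0,0.56],[0,0,-11.5,0,0,0,0.56]]' 30 && python3 -m handwheel '[[0,0,0,0,0,0,0.56],[0,0,0,0,0,0,0.5],[0,0,0,0,0,0,0.4],[0,0,0,0,0,0,0.3],[0,0,0,0,0,0,0.2],[0,0,0,0,0,0,0.1],[0,0,0,0,0,0,0],[0,0,0,0,0,0,0],[0,0,20,0,0,0,0],[0,0,30,0,0,0,0]]' 30
```

```text
t: 44.85
tcp_pos: [0.5431, -0.3199, 0.0076]
tool_rot: [0.129, 0.992, 0.0, -0.0]
force: [0.1, 0.5, 0.4]
finger_gap: 0.562
gripper_force: 0.0
t: 46.1
tcp_pos: [0.5425, -0.3203, 0.0586]
tool_rot: [0.13, 0.992, 0.001, -0.001]
force: [-0.0, 0.2, 0.9]
finger_gap: 0.372
gripper_force: 29.9
```

```bash
python3 -m handwheel '[[0,0,40,0,0,0,0],[-6,22,0,0,0,2.9,0],[-8,33,0,0,0,2.9,0],[-9,36,0,0,0,2.9,0],[-9,36,0,0,0,2.9,0],[-9,36,0,0,0,2.9,0],[-8,30,0,0,0,2.9,0],[-3,19.5,0,0,0,3,0],[0,0,-20,0,0,0,0],[0,0,-25,0,0,0,0]]' 30 && python3 -m handwheel '[[0,0,-20,0,0,0,0],[0,0,-12,0,0,0,0],[0,0,-8,0,0,0,0],[0,0,0,0,0,0,0],[0,0,0,0,0,0,0.4],[0,0,0,0,0,0,0.45],[0,0,0,0,0,0,0.5],[0,0,0,0,0,0,0.52],[0,0,0,0,0,0,0.52],[0,0,20,0,0,0,0.52]]' 30 && python3 -m handwheel '[[0,0,50,0,0,0,0.52],[0,0,50,0,0,0,0.6],[1.3,-33.5,18,0,0,-2.9,0.6],[1.3,-33.5,18,0,0,-2.9,0.6],[1.3,-33.5,18,0,0,-2.9,0.6],[1.3,-33.5,18,0,0,-2.9,0.6],[1.3,-33.5,18,0,0,-2.9,0.6],[1.3,-33.5,18,0,0,-2.9,0.6],[1.3,-36,18,0,0,-3,0.6],[0,0,0,0,0,0,0.6]]' && python3 -c "
from h import *
plan('w11');print(caps('w11',thr=165))
px=proj('wrist',[.4655,-.3774,.036],wc('w11'));print(px,cv2.imread('pics/w11.png')[int(px[1]),int(px[0])])"
```

```text
t: 47.35
tcp_pos: [0.4927, -0.1088, 0.054]
tool_rot: [-0.049, 0.999, -0.001, 0.002]
force: [0.2, -0.4, -0.5]
finger_gap: 0.375
gripper_force: 29.9
t: 48.6
tcp_pos: [0.4903, -0.108, 0.0325]
tool_rot: [-0.048, 0.999, 0.001, -0.001]
force: [0.3, 0.1, 0.3]
finger_gap: 0.52
gripper_force: 0.0
t: 49.85
tcp_pos: [0.5009, -0.3486, 0.2607]
tool_rot: [0.131, 0.991, -0.002, 0.002]
force: [0.4, 0.4, 0.3]
finger_gap: 0.595
gripper_force: 0.0
tcp [ 0.5001 -0.3462  0.2594] yaw 165.04 gap 0.601
cap [ 0.4836 -0.0412] rad 0.018 (575, 119) shift mm [-16.5 305. ]
cap [ 0.4921 -0.1083] rad 0.0161 (531, 135) shift mm [ -8.  237.9]
cap [ 0.5203 -0.3814] rad 0.0134 (294, 220) shift mm [ 20.2 -35.2]
[(array([ 0.4905, -0.1119]), 0.019, (528, 135))]
[282.92902602 168.26362988] [128 126 126]
```

Run:
```python
from h import *
a,b=[cv2.imread(f"pics/{n}.png",0)[130:260:6,220:400:6] for n in("w10","w11")]
for r in b: print(" ".join(f"{v:3d}" for v in r))
```

```text
84  85  83  84  80  65  66  66  66  66  66  67  67  67  68  68 108  68  69  68 138 137 138 136 132 127 127 121 116 110
 86  86  85  81  67  68  67  67  67  67  67  67  67  67  68  68  67  68  68  68 178 179 180 180 181 180 179 180 179 179
 80  85  84  78  68  66  67  67  67  67  66  67  67  67  67  67  67  68  67  67 179 179 180 181 181 181 180 180 180 179
 86  88  84 152  66  65  66  67  66  67  79 101  69  67  66  67  67  68  66 142 179 180 181 183 183 183 182 181 181 179
166 188 166 175  93  66  66  66  66 104 110 110  99 144 146  66 110 177 154 180 181 182 182 183 184 182 182 182 182 181
169 185 182 179 133 156  85  67  85 118 118 117 109 101 173 175 177 178 179 180 181 182 182 183 184 183 183 183 182 182
173 173 180 179 158 146 159 160 107 120 116 128 251 178 174 175 177 178 179 180 181 181 183 183 184 184 184 183 183 182
184 165 192 171 158 150 158 160 153 245 245 251 250 160 173 175 176 179 180 180 180 182 182 183 184 184 183 183 183 182
176 160 188 176 161 150 158 161 162 186 248 243 205 171 173 174 176 177 179 180 181 182 183 183 184 184 183 183 183 182
174 170 174 188 182 1
[... 838 characters left out ...]
 128 154 156 157 158 156 247 248 251 206 169 170 171 172 174 174 174 176 176 177 177 177 177 176 176
168 176 179 179 170 141 153 155 156 158 159 161 185 193 165 167 168 170 170 172 172 174 174 175 175 175 175 175 174 168
168 175 172 173 169 140 152 155 155 156 158 157  69  68  65  65  68  67  65  64  64  67 171 173 174 173 174 174 173 170
170 172 170 175 178 146  57  55  57  57  57  57  56  57  57  58  56  57  57  56  56  57  57  60  61  58  61  62  62  64
177 169 173 160 149 134  87  98  97 100 126 152  79  87  87  89  86  86  96  90  82  92  99 130  88 179 181 177 157 148
180 167 167  80  84  79  78  89  93  88  85  83 114  96  94  89  98  97 100  97  95  96  98 115  71  73 136 144 150 159
```

```bash
python3 -m handwheel '[[5,-9,-25,0,0,0,0.58],[5,-9,-25,0,0,0,0.58],[5,-9,-25,0,0,0,0.58],[5,-8.5,-25,0,0,0,0.58],[0,0,-30,0,0,0,0.58],[0,0,-35,0,0,0,0.58],[0,0,-35,0,0,0,0.58],[0,0,-25,0,0,0,0.58],[0,0,-15,0,0,0,0.58],[0,0,-11,0,0,0,0.58]]' 30 && python3 -m handwheel '[[0,0,0,0,0,0,0.58],[0,0,0,0,0,0,0.5],[0,0,0,0,0,0,0.4],[0,0,0,0,0,0,0.3],[0,0,0,0,0,0,0.2],[0,0,0,0,0,0,0.1],[0,0,0,0,0,0,0],[0,0,0,0,0,0,0],[0,0,20,0,0,0,0],[0,0,30,0,0,0,0]]' 30
```

```text
t: 51.15
tcp_pos: [0.5202, -0.3798, 0.0075]
tool_rot: [0.129, 0.992, 0.0, -0.001]
force: [-0.3, 0.5, 1.1]
finger_gap: 0.583
gripper_force: 0.0
t: 52.4
tcp_pos: [0.5197, -0.3802, 0.0586]
tool_rot: [0.13, 0.992, 0.001, -0.001]
force: [-0.1, -0.0, 0.4]
finger_gap: 0.376
gripper_force: 30.0
```

```bash
python3 -m handwheel '[[0,0,40,0,0,0,0],[-8,28,0,0,0,2.5,0],[-12,42,0,0,0,2.5,0],[-13.5,48,0,0,0,2.5,0],[-13.5,48,0,0,0,2.5,0],[-13.5,48,0,0,0,2.5,0],[-13,48,0,0,0,2.5,0],[-12,42,0,0,0,2.5,0],[-10,28.5,0,0,0,2.9,0],[0,0,0,0,0,0,0]]' 30 && python3 -m handwheel '[[0,0,-20,0,0,0,0],[0,0,-25,0,0,0,0],[0,0,-20,0,0,0,0],[0,0,-12,0,0,0,0],[0,0,-8,0,0,0,0],[0,0,0,0,0,0,0],[0,0,0,0,0,0,0.42],[0,0,0,0,0,0,0.5],[0,0,0,0,0,0,0.52],[0,0,0,0,0,0,0.52]]' 30 && python3 -m handwheel '[[0,0,20,0,0,0,0.52],[0,0,50,0,0,0,0.52],[0,0,50,0,0,0,0.6],[9,-37,18,0,0,-2.5,0.6],[9,-37,18,0,0,-2.5,0.6],[9,-37,18,0,0,-2.5,0.6],[9,-37,18,0,0,-2.5,0.6],[9,-37,18,0,0,-2.5,0.6],[9,-37,18,0,0,-2.5,0.6],[9,-37,18,0,0,-2.5,0.6]]' && python3 -m handwheel '[[12,-37,0,0,0,-2.9,0.6],[0,0,0,0,0,0,0.6],[0,0,0,0,0,0,0.6],[0,0,0,0,0,0,0.6],[0,0,0,0,0,0,0.6],[0,0,0,0,0,0,0.6],[0,0,0,0,0,0,0.6],[0,0,0,0,0,0,0.6],[0,0,0,0,0,0,0.6],[0,0,0,0,0,0,0.6]]'
python3 - <<'E'
from h import *
plan('w12')
g=cv2.imread("pics/w12.png",0)
for r in g[140:200:5,255:320:5]: print(" ".join(f"{v:3d}" for v in r))
E
```

```text
t: 53.65
tcp_pos: [0.4234, -0.0465, 0.099]
tool_rot: [-0.05, 0.999, 0.0, -0.001]
force: [1.5, 0.1, -0.9]
finger_gap: 0.372
gripper_force: 30.0
t: 54.9
tcp_pos: [0.4249, -0.0484, 0.0134]
tool_rot: [-0.048, 0.999, -0.0, 0.0]
force: [0.8, -0.6, -0.2]
finger_gap: 0.522
gripper_force: 0.0
t: 56.15
tcp_pos: [0.4876, -0.3082, 0.2597]
tool_rot: [0.105, 0.994, 0.0, -0.0]
force: [0.4, -0.2, -0.3]
finger_gap: 0.597
gripper_force: 0.0
t: 57.4
tcp_pos: [0.4998, -0.3444, 0.2593]
tool_rot: [0.13, 0.992, 0.0, -0.0]
force: [-0.1, -0.3, 0.2]
finger_gap: 0.6
gripper_force: 0.0
tcp [ 0.4998 -0.3444  0.2593] yaw 165.12 gap 0.597
cap [ 0.4254 -0.0498] rad 0.0179 (558, 72) shift mm [-74.4 294.6]
cap [ 0.4837 -0.0418] rad 0.0178 (572, 122) shift mm [-16.1 302.6]
cap [ 0.4921 -0.1089] rad 0.0161 (528, 138) shift mm [ -7.7 235.5]
 68  66  67  67  67  66  68  68  67  68  67  67  68
 67  67  67  67  67  67  66  66  67  67  67  67  67
 66  66  67  67  68  80  70  67  68  67  67  67  68
 66  66  67  88 105 106  99 101 149 138  73  67 109
 67  65  81 108 119 116 109 107 183 173 174 128 174
159 160 108 118 117 119 116 115 118 172 174 176 177
159 161 105 119 117 135 239 197 128 173 174 175 177
159 160 179 246 250 250 252 204 169 173 174 175 177
159 161 162 212 250 251 230 186 171 172 174 175 177
159 160 161 164 182 189 168 169 171 172 174 175 177
158 159 161 164 165 167 167 170 171 172 174 175 178
158 160 161 162 164 166 167 168 170 172 174 175 175
```

```bash
python3 -m handwheel '[[-9,-8,-25,0,0,0,0.65],[-9,-8,-25,0,0,0,0.65],[-8,-8,-25,0,0,0,0.65],[-8,-8.5,-25,0,0,0,0.65],[0,0,-30,0,0,0,0.65],[0,0,-35,0,0,0,0.65],[0,0,-35,0,0,0,0.65],[0,0,-25,0,0,0,0.65],[0,0,-15,0,0,0,0.65],[0,0,-11,0,0,0,0.65]]' 30 && python3 -m handwheel '[[0,0,0,0,0,0,0.6],[0,0,0,0,0,0,0.5],[0,0,0,0,0,0,0.4],[0,0,0,0,0,0,0.3],[0,0,0,0,0,0,0.2],[0,0,0,0,0,0,0.1],[0,0,0,0,0,0,0],[0,0,0,0,0,0,0],[0,0,20,0,0,0,0],[0,0,30,0,0,0,0]]' 30
```

```text
t: 58.7
tcp_pos: [0.466, -0.3771, 0.0078]
tool_rot: [0.129, 0.992, -0.0, 0.0]
force: [-0.8, -0.4, -0.1]
finger_gap: 0.659
gripper_force: 0.0
t: 59.95
tcp_pos: [0.4653, -0.3763, 0.0588]
tool_rot: [0.13, 0.992, 0.001, -0.001]
force: [-0.1, -0.3, 0.5]
finger_gap: 0.375
gripper_force: 29.9
```

```bash
python3 -m handwheel '[[0,0,40,0,0,0,0],[-4,25,0,0,0,2.5,0],[-5,34,0,0,0,2.5,0],[-5,38,0,0,0,2.5,0],[-5,38,0,0,0,2.5,0],[-5,38,0,0,0,2.5,0],[-4,36,0,0,0,2.5,0],[-3.5,30,0,0,0,2.5,0],[-3,24,0,0,0,2.9,0],[0,0,0,0,0,0,0]]' 30 && python3 -m handwheel '[[0,0,-20,0,0,0,0],[0,0,-25,0,0,0,0],[0,0,-20,0,0,0,0],[0,0,-12,0,0,0,0],[0,0,-8,0,0,0,0],[0,0,0,0,0,0,0],[0,0,0,0,0,0,0.42],[0,0,0,0,0,0,0.5],[0,0,0,0,0,0,0.52],[0,0,0,0,0,0,0.52]]' 30 && python3 -m handwheel '[[0,0,20,0,0,0,0.52],[0,0,50,0,0,0,0.52],[0,0,50,0,0,0,0.6],[-2,0,50,0,0,0,0.6],[0,-40,50,0,0,0,0.6],[0,-50,0,0,0,0,0.6],[0,-50,0,0,0,0,0.6],[0,-50,0,0,0,0,0.6],[0,0,0,0,0,0,0.6],[0,0,0,0,0,0,0.6]]'
python3 - <<'E'
from h import *
plan('w13')
im=manip.snapshot("scene")[:,:,::-1].copy();cv2.imwrite("pics/sc13.png",im)
a=cv2.resize(im[180:400,130:400],(540,440),interpolation=cv2.INTER_CUBIC)
b=cv2.resize(manip.snapshot("side")[:,:,::-1][210:430,150:280],(260,440),interpolation=cv2.INTER_CUBIC)
cv2.imwrite("pics/m13.png",np.hstack([a,b]))
E
```

```text
t: 61.2
tcp_pos: [0.4307, -0.1124, 0.0991]
tool_rot: [-0.049, 0.999, 0.0, -0.0]
force: [0.7, 0.1, -0.0]
finger_gap: 0.375
gripper_force: 29.9
t: 62.45
tcp_pos: [0.4314, -0.1139, 0.0134]
tool_rot: [-0.048, 0.999, -0.0, 0.0]
force: [-0.1, 0.3, -0.1]
finger_gap: 0.523
gripper_force: 0.0
t: 63.7
tcp_pos: [0.4286, -0.302, 0.2316]
tool_rot: [-0.048, 0.999, 0.001, -0.001]
force: [-0.4, 0.1, 0.1]
finger_gap: 0.601
gripper_force: 0.0
tcp [ 0.4287 -0.3015  0.2317] yaw -174.45 gap 0.603
cap [ 0.4309 -0.1141] rad 0.014 (501, 224) shift mm [  2.2 187.4]
cap [ 0.4244 -0.0486] rad 0.0156 (550, 224) shift mm [ -4.3 252.9]
cap [ 0.484  -0.0404] rad 0.0154 (542, 274) shift mm [ 55.3 261.1]
cap [ 0.4918 -0.1083] rad 0.0138 (492, 278) shift mm [ 63.1 193.2]
```

View pics/m13.png

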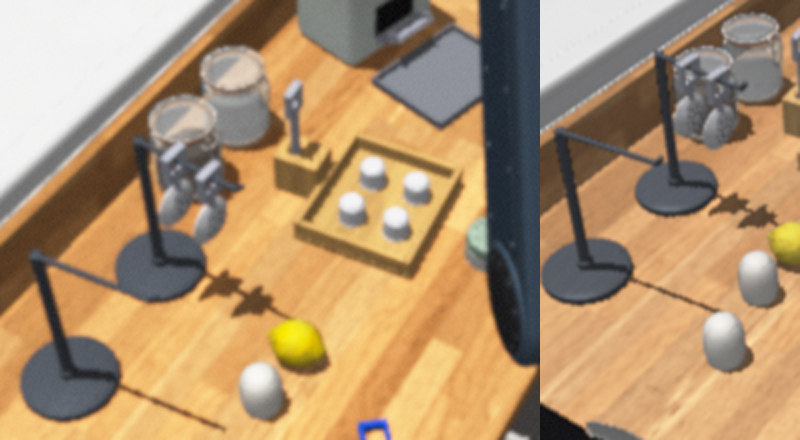

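All four capsules are in the compartment, the rod stands in the bore, both strainers hang on the spare hook, and the lemon and shakers haven't moved. The last check is the rod's depth: its loop top is at scene pixel (277,222).

Run:
```python
from h import *
for z in(.155,.165,.175,.185): print(z,proj("scene",[.5796,-.067,z]).round(1))
g=cv2.imread("pics/sc13.png",0)
for y in range(212,240): print(y,g[y,268:288:2])
```

```text
0.155 [275.8 225.4]
0.165 [275.6 222.3]
0.175 [275.5 219.2]
0.185 [275.3 216.1]
212 [186 195 190 180 173 169 165 167 167 166]
213 [192 192 190 178 170 167 167 166 167 166]
214 [193 191 185 177 166 165 167 166 166 167]
215 [191 186 182 174 166 166 166 165 163 169]
216 [188 181 177 172 166 165 167 164 165 172]
217 [184 178 173 167 164 163 165 166 166 180]
218 [182 174 173 166 164 166 166 163 172 180]
219 [177 176 168 160 170 176 168 166 175 186]
220 [175 175 166 159 181 189 178 168 179 192]
221 [175 174 168 168 193 198 176 173 183 191]
222 [177 173 167 179 205 199 160 178 187 190]
223 [177 173 169 189 208 188 136 177 186 189]
224 [175 168 173 200 206 169 120 174 186 188]
225 [172 168 179 205 202 139 111 176 189 189]
226 [163 165 182 203 184 115 108 179 189 189]
227 [159 164 179 195 160 100 110 176 189 190]
228 [160 158 159 172 130  92 110 175 191 193]
229 [162 159 130 128 114 101 108 173 188 194]
230 [165 158 118 101 122 119 105 173 189 194]
231 [164 158 115  96 138 144 109 174 190 193]
232 [161 156 125  98 143 146 114 177 186 190]
233 [159 161 130  99 131 124 131 179 187 184]
234 [159 168 137  98 109 105 148 182 183 181]
235 [154 177 141  97  94  98 161 182 179 173]
236 [147 182 143  98  85 105 167 182 179 168]
237 [125 177 145  98  84 104 170 184 174 167]
238 [ 98 158 149 104  87 101 169 183 175 169]
239 [ 84 129 150 125  87 101 172 183 171 172]
```

The top bar is centred at about (275.5,223.5), which puts the loop top at about z = 0.162 m, against 0.165 m expected. The rod is fully down, so I'm handing in.

```bash
python3 -c "
from station import manip
print(manip.sign_off())"
```

```text
the job is handed in; nothing more can be done
None
```

I handed the job in at about 64 s of the 210 s: both tea strainers hang on the spare hook, the rod stands fully down in the bore, all four capsules are in the caddy, and the lemon and shakers are where they were.

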